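Tighten the key clamps and swing the gauge clear

ROBOT

A 6-joint arm with a two-finger parallel gripper is mounted at the origin on the work surface. World frame = base frame: x ahead of the robot, y to its left, z up, the work surface at z = 0. Lengths are in m, angles in rad, forces in N, time in s.
With the tool pointing down it reaches from about 0.25 to 0.725 m from the base axis. Payload 4 kg.
Tool frame: the origin (TCP) lies midway between the tips of the shut fingers; the grasp point (between the pads) lies 19 mm behind it; x points along the fingers, y is the direction in which the jaws open and shut, and the axes are right-handed (so a half turn about x gives the same grasp; the last joint's range is limited). The gripper opens to 85 mm and grips with 20 to 120 N. Pads are 22 mm wide; open, the fingers measure 114 mm over their backs; the gripper's body (76 mm by 85 mm) begins 54 mm behind the grasp point. The pads swing forward as they close: fully open they stand 13 mm farther back than shut.
Start: joints at [-1.137, 0.241, 0.005, 1.335, 0, 1.571], TCP at [0.21, -0.454, 0.231] pointing down, gripper open.
Joint ranges: [-2.72, 2.72], [-1.05, 1.87], [-1.09, 1.28], [-1.99, 2.15], [-1.42, 1.44], [-3.14, 3.14]. Speed limits (rad/s): [2.79, 2.79, 3.14, 3.14, 3.14, 3.14].

INTERFACE

Orientations are given as a unit quaternion [x, y, z, w].
In Python, from workcell import * gives the robot as it stands.
- The arm moves only by the tool play_rows, never from a script. Its argument "plan" is a list of rows, each a list of 7 numbers: the shift along the tool's x, y, z in mm, then the turn, a rotation vector about the tool's x, y, z in rad, then the closure, from -1 (fully open) to 1 (shut). In form: [[x, y, z, rx, ry, rz, grip], ...]. A call has 1 to 20 rows; each row shifts and turns the commanded pose from where the row before left it, along the tool's axes as they then stand; what a row does not reach is not made up. A row lasts 1/12 s, in which the tool goes at most 41.7 mm and 7.16 degrees, less where a joint would pass 70% of its speed; a pose out of reach is approached as far as the arm can. A call with a gripper value outside its range is refused whole. The fingers move at their own pace and stop on an object; the grip force is fixed at half the most. Time passes only in rows, so rows that do not move let the fingers close. It gives the time, the measured TCP pose, the force and the opening at its end, in the units of the state.
- get_obs(): the state, without advancing time (a new reading comes with each control period).
- camera(name): name is "scene" or "top" or "wrist"; returns a dict with "frame" (384x512x3 uint8, red, green, blue), "depth" (384x512 float32, m along the optical axis (not along the pixel's ray), 0 where there is no reading), "fx", "fy", "cx", "cy" (pixels), "distortion" ([k1, k2, p1, p2, k3] as OpenCV has them; the pictures are not rectified), "camera_from_world" (4x4, takes a point from world to camera coordinates). Camera axes: x right, y up, looking along -z (the intrinsics and any distortion apply to the point x, -y, -z); pixel columns grow to the right and rows downward; lengths in m; the calibration is good to about 2 mm. A picture is of the moment at which its call begins.
- job_done(): hands the job in, once; it reports no verdict.
Trained networks look in a picture, given as the dict that the camera call returned (one of the last four; its "shot" number tells which), for a name from the list of things; names that differ only in an ending like _2 or _b are one class to them, and where a whole thing is asked for, a point or a joint stands for the part that bears it (a point fixed in the world has none). Each returns a list of dicts, best first, with "confidence" (0 to 1); they miss things now and then, are a little off and sometimes report something else, mostly with a low value. They report only what shows in the picture. A call takes as long as a camera call.
- search_frame(thing, picture): "centre" ([x, y, z] in m, in world coordinates, good to about 4 mm: the middle of the surface that is visible of it).
- pinpoint(thing, picture): "centre" ([x, y, z] in m, in world coordinates, good to about 4 mm: a listed point, or the origin of a listed thing).
The state is a dict: "clock": time; "joint_pos": joint angles; "joint_vel": joint speeds; "tau": joint torques, N m; "eef_pos": TCP position; "tool_rot": TCP orientation; "ft_force": force on the tool from outside, world axes, zero at the start; "ft_torque": the same for the moment, N m; "grip_width": finger opening in m.
Only numpy, scipy, OpenCV 4.12 (cv2) and the standard library are available. Lean on these libraries where they do the work, as an engineer would, in place of code of your own. Each camera call takes 0.05 s, during which the arm holds its last target. There are 200 camera calls.

TASK

The pattern key and the blank lie lined up in the two clamps of the key-cutting machine, with the gauge down on their shoulders. With one fingertip push both clamp levers round clockwise (seen from above) until they are fully tight, not gripped and not forced; only when both are tight, push the gauge's thumb lever over towards the machine's front until the gauge stands fully up against its stop. Lift nothing, leave the keys lying in their clamps and everything else on the counter where it is, and finish clear of the machine.

Things in the scene. Friction and masses are not known exactly. Their poses are not given: they have to be found in the camera images.
- machine: key duplicating machine, fixed, 430 x 380 mm. Origin on the counter below the midpoint of its two clamps; x to its rear, -x its front (operator), y to its left. Motor housing (195 mm high) from x = 120 mm, cutter and tracer from x = 60 mm (162 high). Carriage (top 95 high; x -64 to 32, y -115 to 115 mm) bears the clamps at y = 60 and -60 and, right front, a fixed black handle, not used
- left_lever (a joint): turn of the left clamp's lever about its upright screw, rad: 0 = fully tight (stop), 2.1 = loosest; clockwise from above lowers it. Starts at 1.1 to 1.9. Stays where left; takes about 2 N at the grip; at the stop it yields slightly under a hard push and springs back. At 0 it heads to the machine's front, 15 degrees to the left; at 1.83 straight to the right
- right_lever (a joint): the same for the right clamp's lever
- left_screw (a point): point on the left lever's upright axis at the lever's mid height (157 mm above the counter; machine x = -8, y = 60 mm). Hub 24 mm across, 146 to 174 mm high; the jaw below it is 38 x 34 mm, top 132 mm high
- left_grip (a point): point on the left lever's middle line 58 mm from its axis, on the black round grip (17 mm thick, level, 32 to 78 mm from the axis, underside 148 mm above the counter); inward of it a steel rod 11 mm thick
- right_screw (a point): the same for the right lever (machine x = -8, y = -60 mm)
- right_grip (a point): the same for the right lever
- gauge (a joint): swing of the gauge about the front rod, rad: 0 = down, its two fingers (steel bars 4 mm wide, 57 mm long, heading to the rear) on the keys; 1.45 = standing up against its stop. Pushing the thumb lever to the machine's front makes it grow. Stays where left; takes about 2 to 3 N on the thumb lever.
- gauge_pivot (a point): point on the gauge's level turning axis (along the machine's y) at the thumb lever: machine x = -54, y = +131 mm, 112 mm above the counter
- thumb_tip (a point): point on the gauge's thumb lever 43 mm from the axis, in a black round cap 13 mm thick that ends 49.5 mm from the axis; below it a flat steel bar 10 mm wide (y), 5 mm thick. At joint 0 the thumb lever leans 28 degrees from upright to the machine's rear, at 1.45 it leans 55 degrees to the front. It stands outside the carriage's left end, free to its rear and left
- pattern_key: steel key with a round bow 25 mm across, loose in the left clamp: blade 8 by 42 by 2.5 mm along the machine's y, underside 117 mm above the counter, bow to the right. Origin under the middle of the blade. Stays put.
- blank_key: the same with a square bow 24 by 22 mm and no notches, loose in the right clamp. Stays put.
- screwdriver: screwdriver, 190 mm long, lying on the counter to the right of the machine; bystander
- blank_box: open cardboard box of blanks, 110 by 150 by 55 mm, on the counter to the left of the machine; bystander, origin under its centre
- key_bunch: bunch of three flat keys on a 32 mm ring, lying on the counter to the left front of the machine; bystander, origin at the ring's centre

How it is judged:
On the way, in this order (a step that is already met when the one before it is completed fails the run):
1. both clamp levers fully tight while the gauge is still down (value of joint each of left_lever, right_lever below 0.1 rad and value of joint gauge below 0.2 rad), for 0.2 s.
2. the gauge fully up (value of joint gauge above 1.33 rad), for 0.2 s.
At the end, for the whole second after the job is handed in: both clamp levers within 0.1 rad of their tight stops, the gauge within 0.12 rad of its upright stop, both keys within 5 mm and the things on the counter within 15 mm of where they lay (value of joint each of left_lever, right_lever below 0.1 rad and value of joint gauge above 1.33 rad and distance of each of pattern_key, blank_key from where it was at the start of the episode below 0.005 m and distance of each of screwdriver, blank_box, key_bunch from where it was at the start of the episode below 0.015 m); the robot touches nothing.
It fails at once if the gauge is raised (over 0.5 rad) while a clamp is still loose (over 0.15 rad) (value of joint gauge above 0.5 rad and value of joint any of left_lever, right_lever above 0.15 rad).
It fails at once if a key is pushed out of place or lifted (over 8 mm) (distance of any of pattern_key, blank_key from where it was at the start of the episode above 0.008 m).
It fails at once if a thing on the counter is moved or lifted (over 20 mm) (distance of any of screwdriver, blank_box, key_bunch from where it was at the start of the episode above 0.02 m).
It fails at once if a lever is gripped or forced: the fingers press on the machine with over 36 N (contact force between the fingers and machine above 36 N).
It also fails if it takes over 54 s, if anything falls off the work surface, if the arm or the gripper's body presses on something with over 40 N, if the wrist force passes 120 N, or if a joint passes its speed limit or range.

## Working session

There is one attempt and no reset: what is moved stays moved. The work goes in short steps, Python scripts to look and compute and a tool call to move; the robot and the scene stay as the last step left them, time stands still between calls to the robot, and variables do not carry over. Pictures are saved under pics/ and viewed, about 8 in all and at most 12, crops included, and the job is handed in when it is done.

Besides the shell and the picture viewer there is one more tool, called in YAML: its name, and indented under it one key for each argument. play_rows: Moves the arm, as the interface text tells. Its arguments: {"type":"object","properties":{"plan":{"type":"array","items":{"type":"array","items":{"type":"number"}}}},"required":["plan"]}

```bash
mkdir -p pics; cat > h.py <<'E'
from workcell import *
import numpy as np, cv2
from scipy.spatial.transform import Rotation as R
np.set_printoptions(precision=4,suppress=True)
def save(p,n): cv2.imwrite('pics/'+n,p["frame"][:,:,::-1])
E
python3 - <<'E'
from h import *
o=get_obs();print(o)
for c in ["scene","top"]:
    p=camera(c);save(p,c+"0.png")
    for t in ["machine","left_screw","right_screw","left_grip","right_grip","gauge_pivot","thumb_tip","pattern_key","blank_key","screwdriver","blank_box","key_bunch"]:
        print(c,t,[(np.round(d["centre"],4),round(d["confidence"],2)) for d in pinpoint(t,p)[:2]])
E
```

```text
{'clock': 0.0, 'joint_pos': array([-1.137 ,  0.2414,  0.0037,  1.3352,  0.    ,  1.5708]), 'joint_vel': array([-0.0011,  0.0024,  0.0004,  0.0004,  0.0011, -0.0004]), 'tau': array([  0.0004, -37.2319,  25.2408,   0.0169,   0.0001,   0.    ]), 'eef_pos': array([ 0.2099, -0.4531,  0.2304]), 'tool_rot': array([-0.6904, -0.1529,  0.6907, -0.1514]), 'ft_force': array([0.3674, 0.6227, 0.3194]), 'ft_torque': array([-0.0267, -0.0616, -0.0238]), 'grip_width': 0.08494847781641603}
scene machine []
scene left_screw [(array([0.5368, 0.0057, 0.1581]), 0.66)]
scene right_screw [(array([ 0.574 , -0.1044,  0.1573]), 0.74), (array([ 0.5589, -0.0491, -0.0007]), 0.41)]
scene left_grip [(array([ 0.5386, -0.052 ,  0.1571]), 0.75), (array([ 0.5678, -0.1712,  0.1553]), 0.47)]
scene right_grip [(array([ 0.5692, -0.1726,  0.1547]), 0.55)]
scene gauge_pivot [(array([0.47  , 0.0603, 0.1164]), 0.68)]
scene thumb_tip [(array([0.494 , 0.0682, 0.1488]), 0.83)]
scene pattern_key [(array([0.547 , 0.0087, 0.1163]), 0.65)]
scene blank_key [(array([ 0.5839, -0.1033,  0.1181]), 0.67)]
scene screwdriver [(array([ 0.6811,
[... 236 characters left out ...]
, 0.0662, 0.1523]), 0.46)]
top right_screw [(array([ 0.5713, -0.1082,  0.1572]), 0.59)]
top left_grip [(array([ 0.5385, -0.0522,  0.1583]), 0.49)]
top right_grip [(array([ 0.5716, -0.1652,  0.1568]), 0.79)]
top gauge_pivot [(array([0.4702, 0.0569, 0.1108]), 0.93), (array([ 0.5855, -0.1035,  0.117 ]), 0.67)]
top thumb_tip [(array([0.4895, 0.0682, 0.1482]), 0.82)]
top pattern_key [(array([0.5477, 0.0107, 0.1158]), 0.64)]
top blank_key [(array([ 0.5715, -0.1087,  0.1564]), 0.65), (array([ 0.586 , -0.1048,  0.1174]), 0.49)]
top screwdriver [(array([ 0.6858, -0.2888, -0.0002]), 0.7)]
top blank_box [(array([ 0.5516,  0.2539, -0.0001]), 0.95)]
top key_bunch [(array([0.3709, 0.2169, 0.0021]), 0.56)]
```

```bash
ls; python3 -c "
import cv2,numpy as np
a=cv2.imread('pics/scene0.png');b=cv2.imread('pics/top0.png')
print(a.shape)"
```

```text
h.py
pics
(384, 512, 3)
```

View pics/scene0.png

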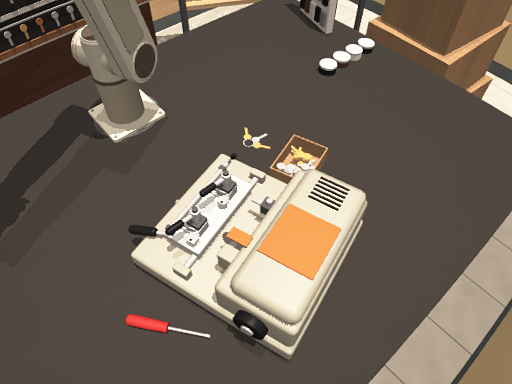

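View pics/top0.png

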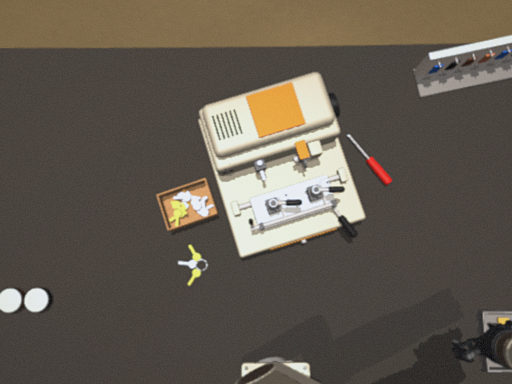

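```bash
cat >> h.py <<'E'
# machine pose fit from points: local (x,y) -> world
L=np.array([[-8,60],[-8,60],[-8,-60],[-8,-60],[-54,131],[-54,131],[0,0]])/1000
W=np.array([[.5368,.0057],[.5359,.0029],[.574,-.1044],[.5713,-.1082],[.47,.0603],[.4702,.0569],[.5633,-.0504]])
a=L-L.mean(0);b=W-W.mean(0)
yaw=np.arctan2((a[:,0]*b[:,1]-a[:,1]*b[:,0]).sum(),(a*b).sum())
M=np.array([[np.cos(yaw),-np.sin(yaw)],[np.sin(yaw),np.cos(yaw)]])
T=W.mean(0)-M@L.mean(0)
def m2w(x,y): return M@np.array([x,y])/1000+T
def w2m(p): return (M.T@(np.array(p)[:2]-T))*1000
E
python3 - <<'E'
from h import *
print(np.degrees(yaw),T,((L@M.T+T)-W)*1000)
for n,p in dict(lg=(.5385,-.0521),rg=(.5704,-.169),tt=(.4917,.0682),key=(.547,.0097),blank=(.585,-.104),box=(.5516,.2539),bunch=(.371,.217),sd=(.683,-.289)).items(): print(n,w2m(p))
print(R.from_quat(get_obs()["tool_rot"]).as_matrix())
E
```

```text
18.193164324086982 [ 0.5623 -0.0489] [[-0.8043 -0.1103]
 [ 0.0957  2.6897]
 [-0.5377 -4.0114]
 [ 2.1623 -0.2114]
 [ 0.1275 -1.6218]
 [-0.0725  1.7782]
 [-0.9709  1.4869]]
lg [-23.6329   4.4123]
rg [ -29.8263 -116.6036]
tt [-30.533  133.3104]
key [ 3.7375 60.469 ]
blank [  4.3383 -59.4115]
box [ 84.3521 291.0251]
bunch [-98.7406 312.3569]
sd [  39.6782 -265.7609]
[[-0.      0.4204 -0.9073]
 [-0.     -0.9073 -0.4204]
 [-1.      0.      0.    ]]
```

The scene view shows levers pointing to the machine's right (grips near px 212,187 and 178,227), and the black carriage handle at about (143,231). The top view agrees: grips at (292,202) and (335,189), handle at (345,222). The blank box is to the left and the screwdriver to the right. Next I'll check the heights along the finger path.

```bash
cat >> h.py <<'E'
def cloud(p):
    d=p["depth"];v,u=np.nonzero(d>0);z=d[v,u]
    K=np.array([[p["fx"],0,p["cx"]],[0,p["fy"],p["cy"]],[0,0,1]])
    n=cv2.undistortPoints(np.c_[u,v].astype(float)[:,None],K,np.array(p["distortion"]))[:,0]
    c=np.c_[n[:,0]*z,-n[:,1]*z,-z]
    C=np.linalg.inv(p["camera_from_world"])
    return c@C[:3,:3].T+C[:3,3]
E
python3 - <<'E'
from h import *
P=np.vstack([cloud(camera(c)) for c in("top","scene")])
m=(M.T@(P[:,:2]-T).T).T*1000; z=P[:,2]*1000
# height map, 10mm cells
xs=range(70,-130,-10);ys=range(160,-170,-10)
print("     "+" ".join("%4d"%y for y in ys))
for x in xs:
    print("%4d "%x+" ".join("%4d"%(z[s].max() if (s:=(abs(m[:,0]-x)<5)&(abs(m[:,1]-y)<5)).any() else -1) for y in ys))
for n,y0 in(("L",60),("R",-60)):
    r=m-[-8,y0];q=np.hypot(*r.T);s=(z>155)&(z<172)&(q>30)&(q<80)
    a=np.degrees(np.arctan2(r[s,1],r[s,0]))%360
    print(n,s.sum(),np.median(a),np.radians(np.median(a)-165))
E
```

```text
160  150  140  130  120  110  100   90   80   70   60   50   40   30   20   10    0  -10  -20  -30  -40  -50  -60  -70  -80  -90 -100 -110 -120 -130 -140 -150 -160
  70   66   67   71   66   63   65   68   64   67  127  128  125   68   67   67   64   67   65   65   64   65   67  150  146   67   63   65   66   65   66   65   67   65
  60   66   66   67   65   66   66   65   68   66  125  126  124   69   64   68   67   67   69   66   67   65   67  140  135   63   68   67   65   65   67   67   65   66
  50   67   67   67   66   66   68   65   68   70   67   68   66   66   64   67   66   67   64   65   69   67   67   65   68   66   67   66   67   65   67   64   66   66
  40   89   89   65   64   66   66   64   66   65   64   67   65   65   68   66   67   66   64   65   67   66   65   67   67   67   67   65   66   65   65   66   66   67
  30   90   91   77   74   94  101   99   97  100  101   99   98   99   98   97   98   97   97   97   97  101   97   99   98   97   97   97   97   89   66   69   90   90
  20   93   90   81   82   97  100  100   99   96   98   99  100  118  110  121   97  
[... 1849 characters left out ...]
  66   67   69   66   67   66   66   66   66   68   65   66   66   66   85   88   85   64   66   64   66
-100   65   66   66   64   68   68   65   65   66   68   66   66   68   66   69   66   65   65   66   67   64   66   65   64   68   70   84   91   91   86   65   67   67
-110   65   67   64   65   69   65   67   67   66   66   67   66   65   66   64   67   68   66   70   66   66   66   65   67   65   66   78   94   93   88   65   64   66
-120   64   63   63   64   62   60   68   62   64   63   66   68   63   67   67   61   63   63   63   63   66   64   65   65   66   63   62   87   95   90   66   65   64
L 258 254.14053454617573 1.5557958248185157
R 472 245.6248385827132 1.407168892157304
```

Everything the finger would pass is below 140 mm apart from the levers and hubs, and the handle is under 96 mm. I'll shut the gripper and turn the tool so its -z side faces the right lever's push direction (about 174° in world).

play_rows:
  plan:
    - [0, 0, 0, -0.12, 0, 0, 1]
    - [0, 0, 0, -0.12, 0, 0, 1]
    - [0, 0, 0, -0.12, 0, 0, 1]
    - [0, 0, 0, -0.12, 0, 0, 1]
    - [0, 0, 0, -0.12, 0, 0, 1]
    - [0, 0, 0, -0.12, 0, 0, 1]
    - [0, 0, 0, -0.12, 0, 0, 1]
    - [0, 0, 0, -0.12, 0, 0, 1]
    - [0, 0, 0, -0.12, 0, 0, 1]
    - [0, 0, 0, -0.12, 0, 0, 1]
    - [0, 0, 0, -0.12, 0, 0, 1]
    - [0, 0, 0, -0.12, 0, 0, 1]
    - [0, 0, 0, -0.12, 0, 0, 1]
    - [0, 0, 0, -0.12, 0, 0, 1]
    - [0, 0, 0, -0.12, 0, 0, 1]
    - [0, 0, 0, -0.12, 0, 0, 1]
    - [0, 0, 0, -0.12, 0, 0, 1]
    - [0, 0, 0, -0.12, 0, 0, 1]
    - [0, 0, 0, -0.12, 0, 0, 1]
    - [0, 0, 0, -0.12, 0, 0, 1]

```text
clock: 3.07
eef_pos: [0.2102, -0.4537, 0.2313]
tool_rot: [0.106, 0.699, -0.106, 0.699]
ft_force: [0.2, 0.2, -0.2]
grip_width: -0.0
```

play_rows:
  plan:
    - [0, 0, 0, -0.1, 0, 0, 1]
    - [0, 0, 0, -0.1, 0, 0, 1]
    - [0, 0, 0, 0, 0, 0, 1]

```text
clock: 3.32
eef_pos: [0.2102, -0.4537, 0.2313]
tool_rot: [0.038, 0.706, -0.038, 0.706]
ft_force: [-0.4, -1.1, -0.2]
grip_width: 0.0
```

```bash
cat >> h.py <<'E'
def hd(): # report heading of -z (deg, world), tcp in machine mm, force
    o=get_obs();A=R.from_quat(o["tool_rot"]).as_matrix()
    print("t%.2f"%o["clock"],"head",np.degrees(np.arctan2(-A[1,2],-A[0,2]))%360,"m",w2m(o["eef_pos"]),"z",o["eef_pos"][2]*1000,"F",o["ft_force"],"j",o["joint_pos"],"g",o["grip_width"])
    return o["eef_pos"],A
def to(x,y,z): # tool-frame shift to machine point (mm)
    p,A=hd();w=np.r_[m2w(x,y),z/1000]
    print("shift",A.T@(w-p)*1000)
def start(y0,phi,r,off):
    f=np.radians(phi);return np.array([-8,y0])+r*np.array([np.cos(f),np.sin(f)])+off*np.array([-np.sin(f),np.cos(f)])
E
python3 - <<'E'
from h import *
s=start(-60,245.6,58,34);print(s);to(*s,200)
E
```

```text
[  -0.9968 -126.8652]
t3.32 head 173.91199316312384 m [-460.9504 -274.5843] z 231.2886542065924 F [-0.4335 -1.1134 -0.2454] j [-1.137   0.2406  0.005   1.3352 -0.     -1.0308] g 4.0964250418169676e-05
shift [ 31.2885 323.7906 358.5218]
```

play_rows:
  plan:
    - [0, 21.6, 23.9, 0, 0, 0, 1]
    - [0, 21.6, 23.9, 0, 0, 0, 1]
    - [0, 21.6, 23.9, 0, 0, 0, 1]
    - [0, 21.6, 23.9, 0, 0, 0, 1]
    - [0, 21.6, 23.9, 0, 0, 0, 1]
    - [0, 21.6, 23.9, 0, 0, 0, 1]
    - [0, 21.6, 23.9, 0, 0, 0, 1]
    - [0, 21.6, 23.9, 0, 0, 0, 1]
    - [0, 21.6, 23.9, 0, 0, 0, 1]
    - [0, 21.6, 23.9, 0, 0, 0, 1]
    - [0, 21.6, 23.9, 0, 0, 0, 1]
    - [0, 21.6, 23.9, 0, 0, 0, 1]
    - [0, 21.6, 23.9, 0, 0, 0, 1]
    - [0, 21.6, 23.9, 0, 0, 0, 1]
    - [0, 21.6, 23.9, 0, 0, 0, 1]
    - [0, 0, 0, 0, 0, 0, 1]
    - [0, 0, 0, 0, 0, 0, 1]

```text
clock: 4.73
eef_pos: [0.6024, -0.1687, 0.2303]
tool_rot: [0.038, 0.707, -0.038, 0.706]
ft_force: [-0.8, -0.5, -0.0]
grip_width: 0.0002
```

```bash
python3 - <<'E'
from h import *
s=start(-60,245.6,58,34);to(*s,146)
p=camera("top");save(p,"top1.png");q=camera("wrist")
a=p["frame"][130:280,200:400];a=cv2.resize(a,(800,600))
cv2.imwrite("pics/c1.png",a[:,:,::-1])
E
```

```text
t4.73 head 173.87288599390914 m [   0.6628 -126.2897] z 230.26080145979114 F [-0.7625 -0.4918 -0.0314] j [-0.2729  0.4999  0.3811  1.4531 -0.0002 -0.166 ] g 0.00016256182713566191
shift [84.2623 -1.2108 -1.1724]
```

View pics/c1.png

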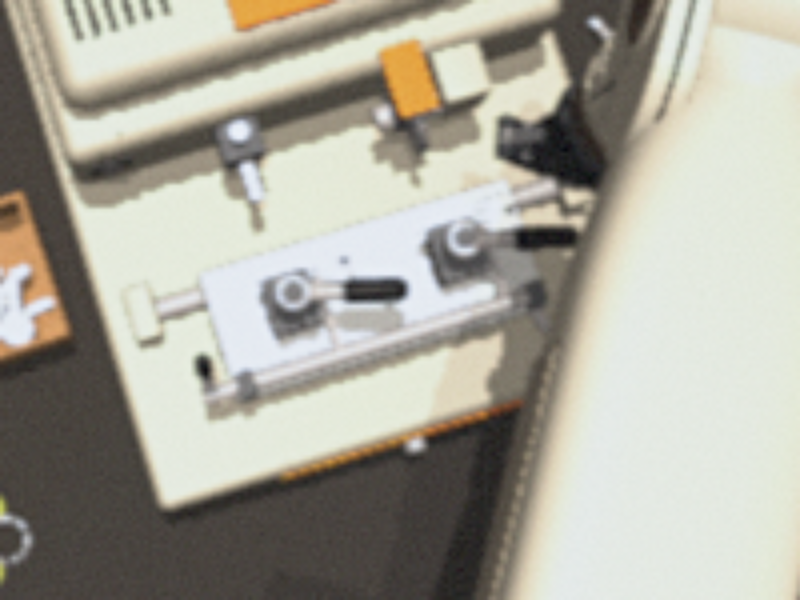

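The crop shows both levers still loose, at about (375,290) and (545,237), with the gripper to the rear right of the right lever. Its tip is hidden by the arm. I'll descend and approach.

play_rows:
  plan:
    - [21, 0, 0, 0, 0, 0, 1]
    - [21, 0, 0, 0, 0, 0, 1]
    - [21, 0, 0, 0, 0, 0, 1]
    - [21, 0, 0, 0, 0, 0, 1]
    - [0, 0, 0, 0, 0, 0, 1]
    - [0, 0, 0, 0, 0, 0, 1]

```text
clock: 5.33
eef_pos: [0.5996, -0.1709, 0.1467]
tool_rot: [0.039, 0.707, -0.039, 0.705]
ft_force: [-0.4, 0.3, 0.5]
grip_width: -0.0
```

```bash
python3 - <<'E'
from h import *
to(*start(-60,245.6,58,20),146)
E
```

```text
t5.33 head 173.68559210336966 m [  -2.675  -127.5605] z 146.71663306583102 F [-0.4302  0.2683  0.4857] j [-0.2776  0.5321  0.2157  1.2574 -0.0001 -0.1674] g -4.379475796933827e-05
shift [  0.7558   1.3022 -12.7591]
```

play_rows:
  plan:
    - [0, 1, -3, 0, 0, 0, 1]
    - [0, 0, -3, 0, 0, 0, 1]
    - [0, 0, -3, 0, 0, 0, 1]
    - [0, 0, -3, 0, 0, 0, 1]
    - [0, -1.1, -3.5, 0.06, 0, 0, 1]
    - [0, -1.1, -3.5, 0.06, 0, 0, 1]
    - [0, -1.1, -3.5, 0.06, 0, 0, 1]
    - [0, -1.1, -3.5, 0.06, 0, 0, 1]
    - [0, -1.1, -3.5, 0.06, 0, 0, 1]
    - [0, -1.1, -3.5, 0.06, 0, 0, 1]
    - [0, -1.1, -3.5, 0.06, 0, 0, 1]

```text
clock: 6.25
eef_pos: [0.565, -0.1693, 0.1487]
tool_rot: [0.185, 0.681, -0.186, 0.684]
ft_force: [2.0, -2.5, 0.8]
grip_width: 0.0002
```

```bash
cat >> h.py <<'E'
def rel(y0):
    p,A=hd();m=w2m(p)-[-8,y0];h=np.degrees(np.arctan2(-A[1,2],-A[0,2]))-np.degrees(yaw)
    f=np.radians(h+90);d=np.array([np.cos(f),np.sin(f)])
    print("phi",np.degrees(f)%360,"theta if aligned",((np.degrees(f)-165)%360)*np.pi/180,"r",m@d,"off",m@[-d[1],d[0]])
E
python3 - <<'E'
from h import *
rel(-60)
p=camera("top");a=cv2.resize(p["frame"][130:280,200:400],(800,600))
cv2.imwrite("pics/c2.png",a[:,:,::-1])
q=camera("scene");b=cv2.resize(q["frame"][130:280,120:320],(800,600));cv2.imwrite("pics/c3.png",b[:,:,::-1])
E
```

```text
t6.25 head 149.56668741171876 m [ -35.0522 -115.1519] z 148.70211968925776 F [ 2.0358 -2.4653  0.8129] j [-0.2904  0.4593  0.1023  1.2099 -0.0013  0.2408] g 0.0002462422470580267
phi 221.37352308763178 theta if aligned 0.9839035888282144 r 56.75394006028483 off 23.506358688284678
```

View pics/c3.png

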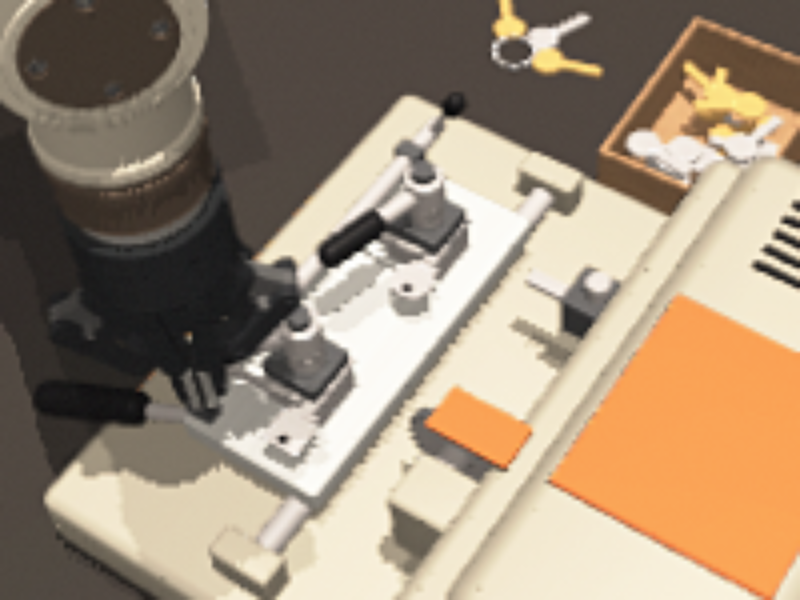

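The scene crop shows the fingertip at about (200,395) near the right clamp, with the lever hidden behind the gripper. The wrist reads about 3 N, as expected for a moving lever. I'll continue the arc.

play_rows:
  plan:
    - [2, -1.1, -3.5, 0.06, 0, 0, 1]
    - [0, -1.1, -3.5, 0.06, 0, 0, 1]
    - [0, -1.1, -3.5, 0.06, 0, 0, 1]
    - [0, -1.1, -3.5, 0.06, 0, 0, 1]
    - [0, -1.1, -3.5, 0.06, 0, 0, 1]
    - [0, -1.1, -3.5, 0.06, 0, 0, 1]
    - [0, -1.1, -3.5, 0.06, 0, 0, 1]
    - [0, -1.1, -3.5, 0.06, 0, 0, 1]
    - [0, -1.1, -3.5, 0.06, 0, 0, 1]
    - [0, -1.1, -3.5, 0.06, 0, 0, 1]

```text
clock: 7.18
eef_pos: [0.5323, -0.1519, 0.1459]
tool_rot: [0.378, 0.597, -0.379, 0.598]
ft_force: [0.1, -2.5, 1.4]
grip_width: -0.0002
```

```bash
python3 - <<'E'
from h import *
rel(-60)
for c in("top","scene"):
    q=camera(c); print([(w2m(d["centre"]),d["confidence"]) for d in pinpoint("right_grip",q)])
E
```

```text
t7.18 head 115.28272359102574 m [-60.6449 -88.4843] z 145.92548849084682 F [ 0.1175 -2.5279  1.4045] j [-0.2771  0.3944 -0.0062  1.1689 -0.0016  0.8525] g -0.00022411561640662967
phi 187.08955926693875 theta if aligned 0.3855355395225062 r 55.75793019247649 off 21.76900764211792
[(array([-68.5215, -66.8341]), 0.51)]
[(array([-70.3677, -71.4905]), 0.54)]
```

The network puts the right grip at φ≈188°, so it is tracking the finger, with about 0.39 rad left.

play_rows:
  plan:
    - [0, -1.1, -3.5, 0.06, 0, 0, 1]
    - [0, -1.1, -3.5, 0.06, 0, 0, 1]
    - [0, -1.1, -3.5, 0.06, 0, 0, 1]
    - [0, -1.1, -3.5, 0.06, 0, 0, 1]
    - [0, -0.8, -2.5, 0.04, 0, 0, 1]
    - [0, -0.3, -1.2, 0.02, 0, 0, 1]
    - [0, 0, 0, 0, 0, 0, 1]

```text
clock: 7.97
eef_pos: [0.5215, -0.1362, 0.1454]
tool_rot: [0.463, 0.535, -0.463, 0.535]
ft_force: [0.0, -1.3, 0.7]
grip_width: -0.0
```

```bash
python3 - <<'E'
from h import *
rel(-60)
E
```

```text
t7.97 head 98.2640574373101 m [-66.027  -70.1639] z 145.39815474512517 F [ 0.0418 -1.3     0.6865] j [-0.2553  0.3685 -0.0468  1.1556 -0.0003  1.1713] g -3.052584261639611e-05
phi 170.07089311322312 theta if aligned 0.08850378084244907 r 55.40533969811053 off 20.017261736682812
```

Not at the stop yet. I'll push on in small steps and watch the force.

play_rows:
  plan:
    - [0, -0.3, -1.2, 0.02, 0, 0, 1]
    - [0, -0.3, -1.2, 0.02, 0, 0, 1]
    - [0, -0.3, -1.2, 0.02, 0, 0, 1]
    - [0, 0, -1, 0, 0, 0, 1]

```text
clock: 8.3
eef_pos: [0.5199, -0.1317, 0.1452]
tool_rot: [0.479, 0.52, -0.479, 0.52]
ft_force: [-0.8, -2.8, 1.7]
grip_width: 0.0001
```

play_rows:
  plan:
    - [0, 0, -1, 0, 0, 0, 1]
    - [0, 0, -1, 0, 0, 0, 1]

```text
clock: 8.47
eef_pos: [0.5197, -0.1298, 0.1452]
tool_rot: [0.479, 0.52, -0.479, 0.52]
ft_force: [-1.0, -3.4, 0.7]
grip_width: -0.0002
```

```bash
python3 - <<'E'
from h import *
rel(-60)
E
```

```text
t8.47 head 94.75819316344842 m [-65.7812 -63.4765] z 145.16147202584398 F [-0.9519 -3.4025  0.718 ] j [-0.2444  0.3627 -0.056   1.1527 -0.0005  1.2433] g -0.0001851958088863845
phi 166.56502883936145 theta if aligned 0.027314906135522662 r 55.392267534173925 off 16.80637022347602
```

play_rows:
  plan:
    - [0, 0, -1, 0, 0, 0, 1]
    - [0, 0, -1, 0, 0, 0, 1]

```text
clock: 8.63
eef_pos: [0.5196, -0.1296, 0.1453]
tool_rot: [0.478, 0.519, -0.48, 0.521]
ft_force: [-1.0, -9.8, -0.9]
grip_width: -0.0001
```

play_rows:
  plan:
    - [0, 0, -1, 0, 0, 0, 1]
    - [0, 0, -1, 0, 0, 0, 1]

```text
clock: 8.8
eef_pos: [0.5196, -0.1295, 0.1453]
tool_rot: [0.477, 0.518, -0.482, 0.522]
ft_force: [-1.0, -14.6, -0.8]
grip_width: -0.0002
```

Force rose to about 15 N with no more travel, so the right lever is at its stop. I'll back off, lift, and turn for the left lever.

play_rows:
  plan:
    - [0, 0, 6, 0, 0, 0, 1]
    - [0, 0, 8, 0, 0, 0, 1]
    - [0, 0, 8, 0, 0, 0, 1]
    - [-20, 0, 0, 0, 0, 0, 1]
    - [-25, 0, 0, 0, 0, 0, 1]
    - [-25, 0, 0, 0, 0, 0, 1]
    - [0, 0, 0, -0.12, 0, 0, 1]
    - [0, 0, 0, -0.12, 0, 0, 1]
    - [0, 0, 0, -0.12, 0, 0, 1]
    - [0, 0, 0, -0.12, 0, 0, 1]
    - [0, 0, 0, -0.12, 0, 0, 1]
    - [0, 0, 0, -0.12, 0, 0, 1]
    - [0, 0, 0, -0.12, 0, 0, 1]
    - [0, 0, 0, -0.12, 0, 0, 1]
    - [0, 0, 0, -0.12, 0, 0, 1]
    - [0, 0, 0, -0.12, 0, 0, 1]
    - [0, 0, 0, -0.12, 0, 0, 1]
    - [0, 0, 0, -0.12, 0, 0, 1]
    - [0, 0, 0, -0.08, 0, 0, 1]
    - [0, 0, 0, 0, 0, 0, 1]

```text
clock: 10.47
eef_pos: [0.5217, -0.1475, 0.2152]
tool_rot: [-0.012, 0.707, 0.012, 0.707]
ft_force: [-0.5, 0.3, 0.0]
grip_width: -0.0
```

```bash
python3 - <<'E'
from h import *
s=start(60,254.1,58,32);print(s);to(*s,215)
for c in("top","scene"):
    q=camera(c)
    for n in("right_grip","left_grip"): print(n,[(w2m(d["centre"]),d["confidence"]) for d in pinpoint(n,q)])
E
```

```text
[ 6.8861 -4.5477]
t10.47 head 181.92668006888766 m [-69.3808 -81.0075] z 215.2177150380034 F [-0.4801  0.2628  0.0032] j [-0.2762  0.3314  0.0867  1.3262  0.0011 -0.3098] g -4.9331417574316744e-05
shift [ 0.3302 94.7615 51.797 ]
right_grip [(array([-67.2791, -39.0322]), 0.71)]
left_grip [(array([-27.2103,   5.3775]), 0.67), (array([-7.2626, 59.3474]), 0.39)]
right_grip [(array([-71.469, -42.813]), 0.74)]
left_grip [(array([-21.6717,   4.2941]), 0.65), (array([  4.9681, -58.7763]), 0.19)]
```

The right grip is at φ≈163°, so it is tight. The left lever hasn't moved. I'll move to its rear side and descend.

play_rows:
  plan:
    - [0, 19, 10.4, 0, 0, 0, 1]
    - [0, 19, 10.4, 0, 0, 0, 1]
    - [0, 19, 10.4, 0, 0, 0, 1]
    - [0, 19, 10.4, 0, 0, 0, 1]
    - [0, 19, 10.4, 0, 0, 0, 1]
    - [0, 0, 0, 0, 0, 0, 1]
    - [17, 0, 0, 0, 0, 0, 1]
    - [17, 0, 0, 0, 0, 0, 1]
    - [17, 0, 0, 0, 0, 0, 1]
    - [17, 0, 0, 0, 0, 0, 1]
    - [0, 0, 0, 0, 0, 0, 1]
    - [0, 0, 0, 0, 0, 0, 1]

```text
clock: 11.77
eef_pos: [0.5694, -0.0513, 0.1466]
tool_rot: [-0.011, 0.708, 0.011, 0.706]
ft_force: [-1.3, 0.2, 0.5]
grip_width: -0.0002
```

```bash
python3 - <<'E'
from h import *
rel(60);to(*start(60,254.1,58,19),146)
E
```

```text
t11.77 head 181.80595784689217 m [ 5.9739 -4.4518] z 146.58641766225585 F [-1.2647  0.1933  0.4736] j [-0.0898  0.4312  0.0522  1.1945 -0.     -0.1213] g -0.00017532243632509774
phi 253.6127935228052 theta if aligned 1.5465850063628555 r 57.891208862029565 off 31.589839135130383
t11.77 head 181.80595784689217 m [ 5.9739 -4.4518] z 146.58641766225585 F [-1.2647  0.1933  0.4736] j [-0.0898  0.4312  0.0522  1.1945 -0.     -0.1213] g -0.00017532243632509774
shift [  0.6182   0.0547 -12.0958]
```

play_rows:
  plan:
    - [0, 0, -3, 0, 0, 0, 1]
    - [0, 0, -3, 0, 0, 0, 1]
    - [0, 0, -3, 0, 0, 0, 1]
    - [0, 0, -3, 0, 0, 0, 1]
    - [0, -1.1, -3.5, 0.06, 0, 0, 1]
    - [0, -1.1, -3.5, 0.06, 0, 0, 1]
    - [0, -1.1, -3.5, 0.06, 0, 0, 1]
    - [0, -1.1, -3.5, 0.06, 0, 0, 1]
    - [0, -1.1, -3.5, 0.06, 0, 0, 1]
    - [0, -1.1, -3.5, 0.06, 0, 0, 1]
    - [2, -1.1, -3.5, 0.06, 0, 0, 1]

```text
clock: 12.68
eef_pos: [0.5345, -0.0558, 0.1468]
tool_rot: [0.137, 0.692, -0.137, 0.695]
ft_force: [1.7, -0.6, 1.3]
grip_width: -0.0001
```

play_rows:
  plan:
    - [0, -1.1, -3.5, 0.06, 0, 0, 1]
    - [0, -1.1, -3.5, 0.06, 0, 0, 1]
    - [0, -1.1, -3.5, 0.06, 0, 0, 1]
    - [0, -1.1, -3.5, 0.06, 0, 0, 1]
    - [0, -1.1, -3.5, 0.06, 0, 0, 1]
    - [0, -1.1, -3.5, 0.06, 0, 0, 1]
    - [0, -1.1, -3.5, 0.06, 0, 0, 1]
    - [0, -1.1, -3.5, 0.06, 0, 0, 1]

```text
clock: 13.35
eef_pos: [0.5059, -0.0478, 0.1464]
tool_rot: [0.298, 0.64, -0.299, 0.642]
ft_force: [1.2, -2.2, 0.4]
grip_width: -0.0001
```

```bash
python3 - <<'E'
from h import *
rel(60)
for c in("top","scene"):
    q=camera(c); print([(w2m(d["centre"]),d["confidence"]) for d in pinpoint("left_grip",q)])
E
```

```text
t13.35 head 130.0768094057985 m [-53.2684  18.7177] z 146.35692795790473 F [ 1.1662 -2.1978  0.3761] j [-0.0932  0.3079 -0.1323  1.1278 -0.0016  0.7781] g -5.1616833742678285e-05
phi 201.88364508171153 theta if aligned 0.6437410468128792 r 57.393332739035586 off 21.43504529981368
[(array([-60.2325,  37.1775]), 0.64)]
[(array([-56.8923,  39.9744]), 0.58), (array([0.6335, 1.7003]), 0.58)]
```

play_rows:
  plan:
    - [0, -1.1, -3.5, 0.06, 0, 0, 1]
    - [0, -1.1, -3.5, 0.06, 0, 0, 1]
    - [0, -1.1, -3.5, 0.06, 0, 0, 1]
    - [0, -1.1, -3.5, 0.06, 0, 0, 1]
    - [0, -1.1, -3.5, 0.06, 0, 0, 1]
    - [0, -1.1, -3.5, 0.06, 0, 0, 1]
    - [0, -1.1, -3.5, 0.06, 0, 0, 1]
    - [0, -1.1, -3.5, 0.06, 0, 0, 1]
    - [0, -0.3, -1.2, 0.02, 0, 0, 1]
    - [0, 0, 0, 0, 0, 0, 1]

```text
clock: 14.38
eef_pos: [0.484, -0.0256, 0.1455]
tool_rot: [0.446, 0.548, -0.446, 0.548]
ft_force: [-0.6, -1.5, -0.1]
grip_width: 0.0001
```

```bash
python3 - <<'E'
from h import *
rel(60)
E
```

```text
t14.38 head 101.71029551347209 m [-67.1282  46.6443] z 145.45766838487668 F [-0.6045 -1.4594 -0.0558] j [-0.0526  0.267  -0.1918  1.1119 -0.0002  1.3138] g 5.402609746929214e-05
phi 173.5171311893851 theta if aligned 0.1486519820790709 r 57.24221074539849 off 19.946207822126325
```

play_rows:
  plan:
    - [0, -0.6, -1.8, 0.03, 0, 0, 1]
    - [0, -0.6, -1.8, 0.03, 0, 0, 1]
    - [0, -0.6, -1.8, 0.03, 0, 0, 1]
    - [0, -0.3, -1.2, 0.02, 0, 0, 1]
    - [0, 0, -1, 0, 0, 0, 1]
    - [0, 0, -1, 0, 0, 0, 1]

```text
clock: 14.88
eef_pos: [0.4805, -0.0176, 0.1452]
tool_rot: [0.476, 0.523, -0.476, 0.523]
ft_force: [-0.2, -2.1, 0.5]
grip_width: -0.0004
```

play_rows:
  plan:
    - [0, 0, -1, 0, 0, 0, 1]
    - [0, 0, -1, 0, 0, 0, 1]

```text
clock: 15.05
eef_pos: [0.4802, -0.0155, 0.1452]
tool_rot: [0.476, 0.523, -0.476, 0.523]
ft_force: [-0.7, -2.1, 0.8]
grip_width: 0.0002
```

play_rows:
  plan:
    - [0, 0, -1, 0, 0, 0, 1]
    - [0, 0, -1, 0, 0, 0, 1]

```text
clock: 15.22
eef_pos: [0.4801, -0.0149, 0.1452]
tool_rot: [0.475, 0.522, -0.477, 0.523]
ft_force: [-3.0, -9.2, 0.5]
grip_width: -0.0
```

play_rows:
  plan:
    - [0, 0, -1, 0, 0, 0, 1]
    - [0, 0, -1, 0, 0, 0, 1]

```text
clock: 15.38
eef_pos: [0.4801, -0.0148, 0.1453]
tool_rot: [0.475, 0.52, -0.479, 0.524]
ft_force: [-0.4, -14.3, 0.9]
grip_width: -0.0001
```

```bash
python3 - <<'E'
from h import *
rel(60)
E
```

```text
t15.38 head 95.2276918406318 m [-67.4459  58.091 ] z 145.2810172310614 F [ -0.435  -14.3128   0.9289] j [-0.0256  0.2591 -0.2031  1.1085 -0.0082  1.4539] g -6.817869192081207e-05
phi 167.0345275165448 theta if aligned 0.035509203886130394 r 57.50203744397765 off 15.197866613719857
```

The left lever is also at its stop, at 14 N with no travel. I'll back off, lift, turn 13° and check.

play_rows:
  plan:
    - [0, 0, 6, 0, 0, 0, 1]
    - [0, 0, 8, 0, 0, 0, 1]
    - [0, 0, 8, 0, 0, 0, 1]
    - [-20, 0, 0, 0, 0, 0, 1]
    - [-25, 0, 0, 0, 0, 0, 1]
    - [-25, 0, 0, 0, 0, 0, 1]
    - [0, 0, 0, -0.11, 0, 0, 1]
    - [0, 0, 0, -0.11, 0, 0, 1]
    - [0, 0, 0, 0, 0, 0, 1]

```text
clock: 16.13
eef_pos: [0.4827, -0.0334, 0.2159]
tool_rot: [0.416, 0.572, -0.415, 0.572]
ft_force: [0.6, -0.4, 0.5]
grip_width: -0.0002
```

```bash
python3 - <<'E'
from h import *
to(5,131,215)
S=[]
for c in("top","scene"):
    q=camera(c)
    for n in("right_grip","left_grip","thumb_tip","gauge_pivot","pattern_key","blank_key"): print(n,[(w2m(d["centre"]),np.round(d["centre"][2],3),round(d["confidence"],2)) for d in pinpoint(n,q)[:1]])
    a=q["frame"][130:280,200:400] if c=="top" else q["frame"][130:280,120:320]
    S.append(cv2.resize(a,(600,300 if 0 else 450))[:300])
    cv2.imwrite("pics/d_%s.png"%c,cv2.resize(a,(800,600))[:,:,::-1])
E
```

```text
t16.13 head 108.03573084409322 m [-70.7776  39.5997] z 215.8842172088787 F [ 0.5639 -0.3782  0.5249] j [-0.0697  0.215  -0.0686  1.2856  0.001   1.1863] g -0.0001649167413179909
shift [  1.0474  75.5244 -91.6079]
right_grip []
left_grip [(array([-67.1676,  76.93  ]), np.float64(0.158), 0.58)]
thumb_tip [(array([-34.0985, 131.4296]), np.float64(0.15), 0.65)]
gauge_pivot [(array([ 84.2285, 290.3288]), np.float64(-0.001), 0.67)]
pattern_key []
blank_key []
right_grip [(array([-69.7144, -46.4423]), np.float64(0.156), 0.85)]
left_grip [(array([-60.1794,  77.0544]), np.float64(0.155), 0.81)]
thumb_tip [(array([-28.5353, 132.0223]), np.float64(0.147), 0.67)]
gauge_pivot [(array([-53.4493, 130.842 ]), np.float64(0.116), 0.6)]
pattern_key [(array([ 8.4929, 57.643 ]), np.float64(0.118), 0.57)]
blank_key [(array([  5.0697, -60.3887]), np.float64(0.117), 0.47)]
```

View pics/d_scene.png

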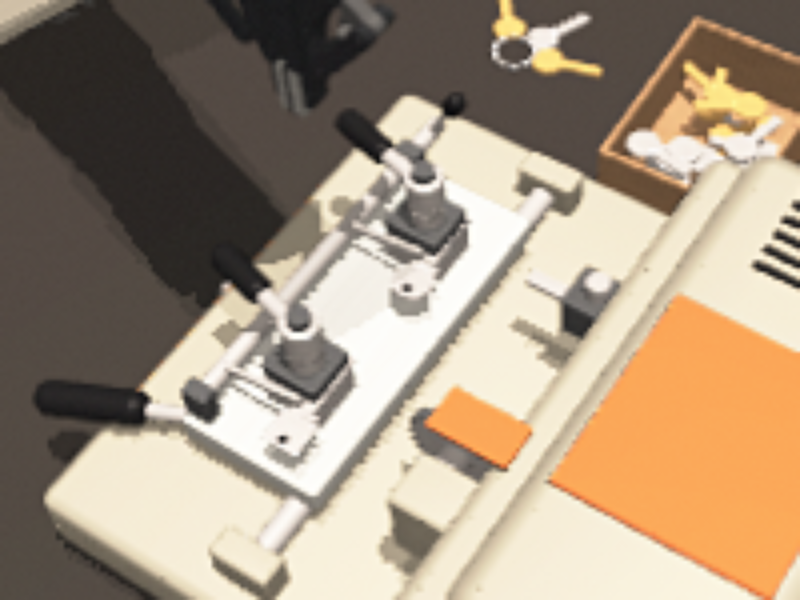

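Both levers point to the front in parallel, with grips at about (360,130) and (238,265). The gauge is still down, its thumb cap is at (453,103), and the keys are in place. Now to the rear of the thumb lever.

play_rows:
  plan:
    - [0, 15, -18.6, 0, 0, 0, 1]
    - [0, 15, -18.6, 0, 0, 0, 1]
    - [0, 15, -18.6, 0, 0, 0, 1]
    - [0, 15, -18.6, 0, 0, 0, 1]
    - [0, 15, -18.6, 0, 0, 0, 1]
    - [0, 0, 0, 0, 0, 0, 1]
    - [0, 0, 0, 0, 0, 0, 1]

```text
clock: 17.42
eef_pos: [0.525, 0.0792, 0.215]
tool_rot: [0.415, 0.572, -0.415, 0.572]
ft_force: [-0.4, 0.7, -0.3]
grip_width: -0.0002
```

play_rows:
  plan:
    - [16.5, 0, 0, 0, 0, 0, 1]
    - [16.5, 0, 0, 0, 0, 0, 1]
    - [16.5, 0, 0, 0, 0, 0, 1]
    - [16.5, 0, 0, 0, 0, 0, 1]
    - [16.5, 0, 0, 0, 0, 0, 1]
    - [0, 0, 0, 0, 0, 0, 1]
    - [0, 0, 0, 0, 0, 0, 1]

```text
clock: 18.0
eef_pos: [0.5238, 0.0772, 0.1323]
tool_rot: [0.416, 0.572, -0.417, 0.571]
ft_force: [-0.4, -0.0, 0.2]
grip_width: -0.0004
```

```bash
python3 - <<'E'
from h import *
to(-35,133,132)
E
```

```text
t18.00 head 107.86201005010052 m [  2.7816 131.852 ] z 132.25875787988667 F [-0.4029 -0.0167  0.2031] j [ 0.1465  0.3634 -0.0911  1.119  -0.0002  1.4055] g -0.00036756209102053664
shift [  0.3585 -37.7868  -0.9295]
```

Next I'll push along -y, towards the machine's front, at 4 mm per row.

play_rows:
  plan:
    - [0, -4, -0.3, 0, 0, 0, 1]
    - [0, -4, -0.3, 0, 0, 0, 1]
    - [0, -4, -0.3, 0, 0, 0, 1]
    - [0, -4, 0, 0, 0, 0, 1]
    - [0, -4, 0, 0, 0, 0, 1]
    - [0, -4, 0, 0, 0, 0, 1]
    - [0, -4, 0, 0, 0, 0, 1]
    - [0, -4, 0, 0, 0, 0, 1]
    - [0, -4, 0, 0, 0, 0, 1]
    - [0, -4, 0, 0, 0, 0, 1]

```text
clock: 18.83
eef_pos: [0.486, 0.0666, 0.1327]
tool_rot: [0.416, 0.572, -0.416, 0.572]
ft_force: [2.7, 0.7, 1.7]
grip_width: -0.0003
```

play_rows:
  plan:
    - [0, -3, 0, 0, 0, 0, 1]
    - [0, -3, 0, 0, 0, 0, 1]
    - [0, -3, 0, 0, 0, 0, 1]
    - [0, -3, 0, 0, 0, 0, 1]

```text
clock: 19.17
eef_pos: [0.4746, 0.063, 0.1324]
tool_rot: [0.416, 0.572, -0.416, 0.572]
ft_force: [1.8, 0.2, -0.8]
grip_width: -0.0001
```

```bash
python3 - <<'E'
from h import *
hd()
for c in("top","scene"):
    q=camera(c)
    for n in("thumb_tip",): print(n,[(w2m(d["centre"]),np.round(d["centre"][2],3),round(d["confidence"],2)) for d in pinpoint(n,q)[:1]])
E
```

```text
t19.17 head 107.93567895024135 m [-48.3999 133.6814] z 132.40175306627364 F [ 1.7525  0.2421 -0.7798] j [ 0.1319  0.2686 -0.2267  1.0762 -0.      1.3897] g -0.00012647590166062794
thumb_tip []
thumb_tip [(array([-70.5973, 132.7935]), np.float64(0.148), 0.6)]
```

play_rows:
  plan:
    - [0, -3, 0, 0, 0, 0, 1]
    - [0, -3, 0, 0, 0, 0, 1]
    - [0, -2, 0, 0, 0, 0, 1]
    - [0, -2, 0, 0, 0, 0, 1]

```text
clock: 19.7
eef_pos: [0.4657, 0.06, 0.1329]
tool_rot: [0.416, 0.572, -0.416, 0.572]
ft_force: [2.9, 0.7, -0.6]
grip_width: 0.0002
```

play_rows:
  plan:
    - [0, -2, 0, 0, 0, 0, 1]
    - [0, -1, 0, 0, 0, 0, 1]
    - [0, -1, 0, 0, 0, 0, 1]

```text
clock: 19.95
eef_pos: [0.4617, 0.0587, 0.133]
tool_rot: [0.416, 0.572, -0.416, 0.572]
ft_force: [0.6, 0.5, -0.2]
grip_width: 0.0
```

```bash
python3 - <<'E'
from h import *
hd()
for c in("top","scene"):
    q=camera(c)
    for n in("thumb_tip",): print(n,[(w2m(d["centre"]),np.round(d["centre"][2],3),round(d["confidence"],2)) for d in pinpoint(n,q)[:1]])
E
```

```text
t19.95 head 107.9309890492665 m [-62.0363 133.669 ] z 132.9508173002343 F [ 0.5598  0.4707 -0.1704] j [ 0.1265  0.2427 -0.2603  1.0676 -0.0001  1.3844] g 2.0049477050139643e-05
thumb_tip []
thumb_tip [(array([-80.0515, 132.5322]), np.float64(0.139), 0.88)]
```

play_rows:
  plan:
    - [0, -1.5, 0, 0, 0, 0, 1]
    - [0, -1.5, 0, 0, 0, 0, 1]
    - [0, -1, 0, 0, 0, 0, 1]

```text
clock: 20.4
eef_pos: [0.4579, 0.0575, 0.1328]
tool_rot: [0.416, 0.572, -0.416, 0.572]
ft_force: [1.7, 1.5, -0.1]
grip_width: 0.0004
```

play_rows:
  plan:
    - [0, -1, 0, 0, 0, 0, 1]
    - [0, -1, 0, 0, 0, 0, 1]

```text
clock: 20.57
eef_pos: [0.4568, 0.0572, 0.1329]
tool_rot: [0.416, 0.572, -0.415, 0.572]
ft_force: [5.7, 1.3, -2.7]
grip_width: -0.0002
```

play_rows:
  plan:
    - [0, -1, 0, 0, 0, 0, 1]
    - [0, -1, 0, 0, 0, 0, 1]

```text
clock: 20.73
eef_pos: [0.4558, 0.0567, 0.1333]
tool_rot: [0.417, 0.571, -0.415, 0.573]
ft_force: [7.0, 3.1, -1.9]
grip_width: -0.0003
```

```bash
python3 - <<'E'
from h import *
hd()
q=camera("scene");cv2.imwrite("pics/e.png",cv2.resize(q["frame"][130:205,170:270],(800,600),interpolation=cv2.INTER_CUBIC)[:,:,::-1])
for n in("thumb_tip",): print(n,[(w2m(d["centre"]),np.round(d["centre"][2],3),round(d["confidence"],2)) for d in pinpoint(n,q)[:1]])
E
```

```text
t20.73 head 107.94250267583026 m [-68.2317 133.6005] z 133.3334244308546 F [ 6.9549  3.0717 -1.8525] j [ 0.1234  0.2286 -0.2781  1.0606  0.0005  1.3811] g -0.00029296169283469776
thumb_tip [(array([-83.5705, 134.6361]), np.float64(0.138), 0.91)]
```

View pics/e.png

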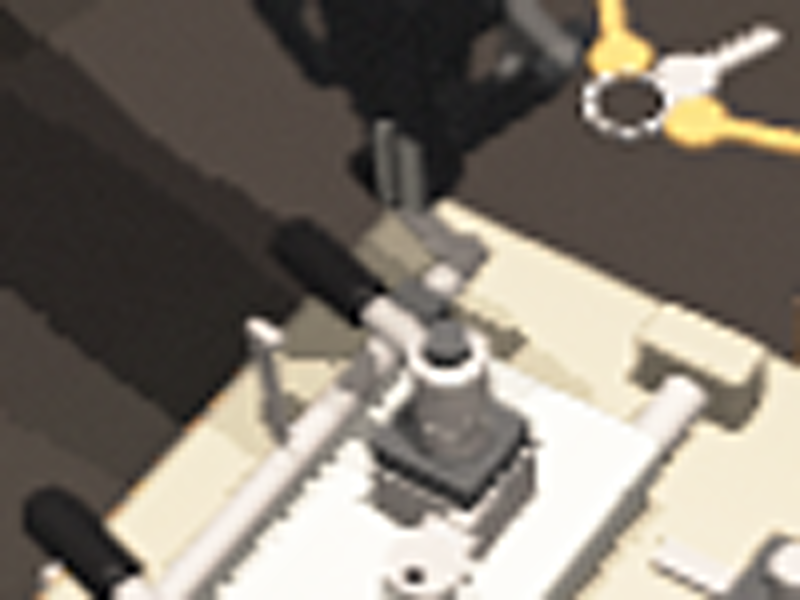

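The crop shows the gauge's finger standing up (about 265,330 px), with the gripper tip at the thumb lever (400,180). Force is rising, so I'll press a bit more to seat it at the stop.

play_rows:
  plan:
    - [0, -1, 0, 0, 0, 0, 1]
    - [0, -1, 0, 0, 0, 0, 1]

```text
clock: 21.0
eef_pos: [0.4553, 0.0565, 0.1338]
tool_rot: [0.418, 0.57, -0.414, 0.573]
ft_force: [9.2, 3.6, -2.8]
grip_width: 0.0001
```

play_rows:
  plan:
    - [0, -1, 0, 0, 0, 0, 1]
    - [0, 0, 0, 0, 0, 0, 1]

```text
clock: 21.17
eef_pos: [0.455, 0.0563, 0.1343]
tool_rot: [0.418, 0.57, -0.414, 0.574]
ft_force: [7.3, 2.1, 0.9]
grip_width: -0.0006
```

```bash
python3 - <<'E'
from h import *
hd()
q=camera("scene")
for n in("thumb_tip",): print(n,[(w2m(d["centre"]),np.round(d["centre"][2],3),round(d["confidence"],2)) for d in pinpoint(n,q)[:1]])
E
```

```text
t21.17 head 107.95201278979823 m [-69.1321 133.4239] z 134.34354024494766 F [7.2733 2.093  0.9316] j [ 0.1224  0.2226 -0.2831  1.057   0.001   1.3798] g -0.00057504401913435
thumb_tip [(array([-87.3625, 133.9877]), np.float64(0.138), 0.8)]
```

The tip has stalled and is starting to ride up, so the gauge appears to be at its stop. I'll back off, lift and measure.

play_rows:
  plan:
    - [0, 6, 0, 0, 0, 0, 1]
    - [0, 8, 0, 0, 0, 0, 1]
    - [0, 8, 0, 0, 0, 0, 1]
    - [0, 8, 0, 0, 0, 0, 1]
    - [-25, 0, 0, 0, 0, 0, 1]
    - [-30, 0, 0, 0, 0, 0, 1]
    - [-30, 0, 0, 0, 0, 0, 1]
    - [0, 20, 20, 0, 0, 0, 1]
    - [0, 20, 20, 0, 0, 0, 1]
    - [0, 20, 20, 0, 0, 0, 1]
    - [0, 0, 0, 0, 0, 0, 1]
    - [0, 0, 0, 0, 0, 0, 1]

```text
clock: 22.27
eef_pos: [0.5559, 0.0254, 0.2164]
tool_rot: [0.416, 0.572, -0.417, 0.571]
ft_force: [0.3, 0.2, 0.4]
grip_width: 0.0006
```

```bash
python3 - <<'E'
from h import *
hd()
for k in range(2):
  for c in("scene","top"):
    q=camera(c)
    for n in("thumb_tip","gauge_pivot","left_grip","right_grip"): print(c,n,[(w2m(d["centre"]),np.round(d["centre"][2],3),round(d["confidence"],2)) for d in pinpoint(n,q)[:1]])
    if k==0:
        P=cloud(q);m=(M.T@(P[:,:2]-T).T).T*1000;z=P[:,2]*1000
        s=(abs(m[:,1]-132)<10)&(m[:,0]<-50)&(m[:,0]>-110)&(z>118)
        print("lever pts\n",np.c_[m[s],z[s]].round(0)[:25].tolist())
        s=(abs(m[:,1])<100)&(m[:,0]<-45)&(m[:,0]>-85)&(z>128)&(abs(m[:,1]-75)>18)&(abs(m[:,1]+45)>18)
        print("gauge fingers",np.c_[m[s],z[s]].round(0)[:25].tolist())
        if c=="scene":cv2.imwrite("pics/f.png",cv2.resize(q["frame"][130:250,140:300],(800,600),interpolation=cv2.INTER_CUBIC)[:,:,::-1])
E
```

```text
t22.27 head 107.85265268472853 m [17.1213 72.6294] z 216.3757954294077 F [0.2665 0.2443 0.4123] j [0.0457 0.3618 0.1334 1.3453 0.     1.3049] g 0.0005912750744638129
scene thumb_tip [(array([-88.5855, 131.5475]), np.float64(0.138), 0.58)]
scene gauge_pivot [(array([-55.2909, 132.6051]), np.float64(0.117), 0.74)]
scene left_grip [(array([-59.4939,  79.4606]), np.float64(0.154), 0.68)]
scene right_grip []
lever pts
 [[-93.0, 133.0, 142.0], [-91.0, 134.0, 143.0], [-88.0, 135.0, 144.0], [-94.0, 130.0, 141.0], [-91.0, 130.0, 143.0], [-89.0, 131.0, 143.0], [-86.0, 132.0, 144.0], [-85.0, 135.0, 142.0], [-93.0, 129.0, 139.0], [-90.0, 129.0, 140.0], [-88.0, 130.0, 141.0], [-85.0, 130.0, 142.0], [-84.0, 133.0, 140.0], [-83.0, 136.0, 138.0], [-91.0, 126.0, 139.0], [-90.0, 128.0, 138.0], [-86.0, 127.0, 141.0], [-83.0, 128.0, 142.0], [-81.0, 129.0, 142.0], [-82.0, 135.0, 136.0], [-80.0, 136.0, 136.0], [-89.0, 126.0, 136.0], [-84.0, 125.0, 140.0], [-83.0, 127.0, 139.0], [-82.0, 130.0, 136.0]]
gauge fingers [[-64.0, 40.0, 168.0], [-60.0, 39.0, 172.0], [-61.0, 37.0, 170.0], [-60.0, 39.0, 168.0], [-5
[... 1455 characters left out ...]
0, 53.0, 670.0], [-48.0, 52.0, 671.0], [-49.0, 51.0, 672.0], [-49.0, 49.0, 670.0], [-48.0, 55.0, 669.0], [-49.0, 54.0, 669.0], [-49.0, 52.0, 670.0], [-50.0, 51.0, 671.0], [-50.0, 49.0, 670.0], [-50.0, 56.0, 671.0], [-51.0, 55.0, 673.0], [-51.0, 53.0, 668.0], [-51.0, 51.0, 670.0]]
scene thumb_tip [(array([-83.0942, 134.1638]), np.float64(0.137), 0.68)]
scene gauge_pivot [(array([-56.2017, 131.115 ]), np.float64(0.113), 0.72)]
scene left_grip [(array([-63.343 ,  77.3573]), np.float64(0.157), 0.56)]
scene right_grip [(array([-72.5087, -43.7345]), np.float64(0.157), 0.57)]
top thumb_tip []
top gauge_pivot []
top left_grip []
top right_grip [(array([-68.3134, -41.2186]), np.float64(0.156), 0.69)]
```

View pics/f.png

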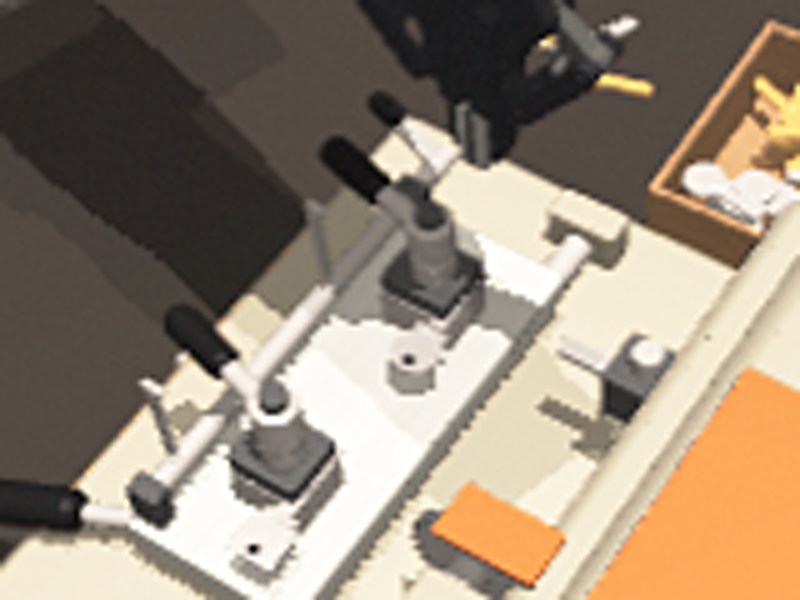

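The gauge is up and both levers are forward. The thumb cap is at (388,105) and the gauge fingers at (318,240) and (160,415). I'll move the arm clear for an unobstructed final measurement.

play_rows:
  plan:
    - [-30, 0, 0, 0, 0, 0, 1]
    - [-30, 0, 0, 0, 0, 0, 1]
    - [0, -25.6, 19.8, 0, 0, 0, 1]
    - [0, -25.6, 19.8, 0, 0, 0, 1]
    - [0, -25.6, 19.8, 0, 0, 0, 1]
    - [0, -25.6, 19.8, 0, 0, 0, 1]
    - [0, -25.6, 19.8, 0, 0, 0, 1]
    - [0, -25.6, 19.8, 0, 0, 0, 1]
    - [0, -25.6, 19.8, 0, 0, 0, 1]
    - [0, -25.6, 19.8, 0, 0, 0, 1]
    - [0, -25.6, 19.8, 0, 0, 0, 1]
    - [0, -25.6, 19.8, 0, 0, 0, 1]
    - [0, -25.6, 19.8, 0, 0, 0, 1]
    - [0, -25.6, 19.8, 0, 0, 0, 1]
    - [0, -25.6, 19.8, 0, 0, 0, 1]
    - [0, -25.6, 19.8, 0, 0, 0, 1]
    - [0, 0, 0, 0, 0, 0, 1]
    - [0, 0, 0, 0, 0, 0, 1]

```text
clock: 24.77
eef_pos: [0.2989, -0.3491, 0.2777]
tool_rot: [0.417, 0.571, -0.417, 0.571]
ft_force: [0.5, 0.3, -0.2]
grip_width: -0.0
```

```bash
python3 - <<'E'
from h import *
hd()
acc={}
for c in("scene","top"):
  X=[]
  for k in range(3):
    q=camera(c)
    for n in("thumb_tip","left_grip","right_grip","pattern_key","blank_key","screwdriver","blank_box","key_bunch"):
        for d in pinpoint(n,q)[:1]: acc.setdefault(n,[]).append(np.r_[w2m(d["centre"]),d["centre"][2]*1000])
    P=cloud(q);X.append(np.c_[(M.T@(P[:,:2]-T).T).T*1000,P[:,2]*1000])
  X=np.vstack(X);m=X;z=X[:,2]
  s=(abs(m[:,1]-132)<9)&(m[:,0]<-62)&(m[:,0]>-110)&(z>122)&(z<165)
  r=X[s]-[-54,131,112];ang=np.arctan2(-r[:,0],r[:,2]);print(c,"lever lean deg median",np.degrees(np.median(ang)),s.sum(), "far", np.degrees(np.median(ang[np.hypot(r[:,0],r[:,2])>38])))
  for n,y0 in(("L",60),("R",-60)):
    r=X[:,:2]-[-8,y0];q_=np.hypot(*r.T);s=(z>152)&(z<172)&(q_>35)&(q_<80)&(r[:,0]<-20)&(abs(r[:,1]-10)<18)
    print(n,s.sum(),"theta",np.radians(np.median(np.degrees(np.arctan2(r[s,1],r[s,0]))%360)-165))
  s=(abs(X[:,1]-38)<7)&(X[:,0]<-40)&(X[:,0]>-80)&(z>130)&(z<185)
  if s.sum()>5: print("finger slope deg from vertical (+rear)",np.degrees(np.arctan(np.polyfit(z[s],X[s,0],1)[0])),s.sum())
for n,v in acc.items(): print(n,np.median(v,0),len(v))
E
```

```text
t24.77 head 107.71126346068341 m [-344.0401 -202.9511] z 277.7039878786202 F [ 0.4645  0.2706 -0.1871] j [-0.863   0.1442  0.0053  1.4321  0.0003  0.3986] g -9.426230874480654e-06
scene lever lean deg median 47.66989689448855 187 far 49.442304056415495
L 310 theta 0.04924932370105695
R 353 theta 0.022007719159711937
finger slope deg from vertical (+rear) -0.2896121959427746 109
top lever lean deg median 46.22381838688815 139 far 48.06122111088787
L 301 theta -0.07447678295172405
R 303 theta -0.06769475976876188
finger slope deg from vertical (+rear) -3.1873470838307614 27
thumb_tip [-87.5525 133.7727 136.8   ] 6
left_grip [-62.3794  77.4632 156.7   ] 6
right_grip [-68.9512 -45.1462 155.6   ] 5
pattern_key [  5.2446  59.8069 117.2   ] 6
blank_key [  4.7136 -58.7112 116.45  ] 6
screwdriver [  38.614  -266.9165   -0.65  ] 6
blank_box [ 79.1081 292.8725  -0.65  ] 6
key_bunch [-99.5903 310.332   -0.05  ] 6
```

```bash
python3 -c "
from workcell import *
print(job_done())"
```

```text
the job is handed in; nothing more can be done
None
```

I pushed both clamp levers clockwise to their stops with the shut fingertips, right lever first. Then I pushed the thumb lever forward until the gauge stood up. I withdrew the arm and handed the job in at about 25 s of the 54 s allowed; the hand-in gave no verdict.

**Levers:** each one stalled at about 14–15 N, well under the 36 N limit. The final images put both within about ±0.07 rad of tight.

**Gauge:** it stalled at about 10 N. The average thumb-tip position gives a joint value of about 1.42, above the 1.33 needed.

**Keys and counter items:** the networks place the two keys within about 2 mm of their first readings. The screwdriver and key bunch agree within about 2 mm, and the box within about 6 mm. The box was never approached, so I put its difference down to network error.

**Checks that disagreed:**
- **Thumb lever lean:** a rough depth reading gave 46–49°, against about 54° from the network. Depth sees only the lever's upper surface, so it reads low. Taken at face value, though, it would put the gauge right at the 1.33 threshold or slightly below.
- **Lever angles:** the top and scene cameras differed by about 0.1 rad. I relied on the stalls at the stops to settle it.

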